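Set the rack stop on the sampling table

ROBOT

A 7-joint arm with a two-finger parallel gripper is mounted at the origin on the work surface. World frame = base frame: x ahead of the robot, y to its left, z up, the work surface at z = 0. Lengths are in m, angles in rad, forces in N, time in s.
With the tool pointing down it reaches from about 0.4 to 0.875 m from the base axis. Payload 6.5 kg.
Tool frame: the origin (TCP) lies midway between the tips of the shut fingers; the grasp point (between the pads) lies arm.pinch_z behind it (arm.pinch_z is the distance from the TCP to the grasp point, in m); y points along the fingers, z is the direction in which the jaws open and shut, and the axes are right-handed (so a half turn about y gives the same grasp; the last joint's range is limited). The gripper opens to 85 mm and grips with 20 to 120 N. Pads are 22 mm wide; open, the fingers measure 114 mm over their backs; the gripper's body (76 mm by 85 mm) begins 54 mm behind the grasp point. The pads swing forward as they close: fully open they stand 13 mm farther back than shut.
Start: joints at [-1.173, 0.536, -0.004, 1.538, 0.003, 1.067, -0.071], TCP at [0.291, 0.581, 0.231] pointing down, gripper open.
Joint ranges: [-2.7, 2.7], [-0.37, 2.16], [-1.27, 1.26], [0.24, 2.4], [-1.31, 4.45], [0.19, 1.91], [-2.76, 2.76]. Speed limits (rad/s): [2.39, 2.39, 3.14, 3.14, 3.14, 3.14, 3.14].

INTERFACE

Orientations are given as a unit quaternion [w, x, y, z].
In Python, from workcell import arm gives the robot as it stands. The module is installed in compiled form; this text tells all that it offers.
- The arm moves only by the tool carry_out, never from a script. Its argument "plan" is a list of rows, each a list of 3 entries, a list of its own where there are three numbers: the shift along the tool's x, y, z in cm, then the turn, a rotation vector about the tool's x, y, z in degrees, then the closure, from 0 (fully open) to 1 (shut). A call has 1 to 20 rows; each row is the pose to reach, as a shift and turn from the pose measured when the call began, along the tool's axes at that moment; what a row does not reach only later rows make up. A row lasts 1/10 s, in which the tool goes at most 50 mm and 8.59 degrees, less where a joint would pass 70% of its speed; a pose out of reach is approached as far as the arm can. A call with a gripper value outside its range is refused whole. The fingers move at their own pace and stop on an object; the grip force is fixed at half the most. Time passes only in rows, so rows that repeat a pose let the fingers close. It gives the time, the measured TCP pose, the force and the opening at its end, in the units of the state.
- arm.read_state(): the state, without advancing time (a new reading comes with each control period).
- arm.snapshot(name): name is "side" or "top"; returns the picture (480x640x3 uint8, blue, green, red); there is no depth.
- arm.calibration(name): a dict with "intrinsics" (3x3 intrinsics, pixels), "R" (3x3) and "t" (3): a world point X has camera coordinates R X + t. Camera axes: x right, y down, z forward; pixel columns grow to the right and rows downward; lengths in m; the calibration is good to about 2 mm. A picture is of the moment at which its call begins. calibration takes no time and is no camera call.
- arm.close_job(): hands the job in, once; it reports no verdict.
The state is a dict: "t": time; "q": joint angles; "joint_vel": joint speeds; "tau": joint torques, N m; "tool_pos": TCP position; "tool_rot": TCP orientation; "contact_force": force on the tool from outside, world axes, zero at the start; "moment": the same for the moment, N m; "finger_gap": finger opening in m.
Only numpy, scipy, OpenCV 4.12 (cv2) and the standard library are available. Lean on these libraries where they do the work, as an engineer would, in place of code of your own. Each camera call takes 0.05 s, during which the arm holds its last target.

TASK

Set the guide rail for the next size of tube rack: slide the stop collar with the black knob along its bar until it stands level with the arrow-shaped (V) mark on the base plate, not the round one, then let go of it. Leave the capped sample tube that stands next to the rail where it is.

Things in the scene. Friction and masses are not known exactly. Their poses are not given: they have to be found in the camera images.
- stop: Sliding stop: dark steel collar, 40 mm diameter, 36 mm long, on the 16 mm guide bar, with an upright black round knob, 24 mm diameter, from 24 to 75 mm above the bar's axis (grip it there). Origin: collar's centre on the bar's axis, 55 mm above the table, below the knob. y along the bar, x towards the marks, z up. Slides only along y, 155 mm either way from the rail's middle; 2 to 4 N of friction holds it.
- chevron: The mark to set the stop to: flat dark steel V, about 40 mm across, 5 mm high, fixed on the base plate beside the bar, its point towards the bar. Origin: middle of the V, on the plate's top (12 mm above the table), 57 mm across from the bar's axis; y parallel to the bar. The stop's centre must be level with it along y. The round disc, 28 mm wide, on the other side of the start, is the wrong mark.
- rail: Fixed guide rail: aluminium base plate 120 x 440 x 12 mm; bar along y between two grey posts, 78 mm high, centred 205 mm either side of the middle; a 30 mm ring without knob is clamped at each end of the bar. Origin: centre of the plate's underside, on the table. y along the bar, x across it away from the robot, z up; the bar's axis lies at x = -20 mm, z = 55 mm.
- tube: A loose clear sample tube with a red cap, 28 mm in diameter and 60 mm tall, standing upright on the table between the robot and the rail, about 110 mm from the middle line of the base plate. Origin: centre of its underside. Not to be moved or knocked over.

How it is judged:
At the end, for the whole second after the job is handed in: The stop's centre is level with the arrow-shaped mark, within 12 mm along the bar, at rest and released (y of stop in the frame of chevron between -0.012 and 0.012 m and linear speed of stop below 0.01 m/s); the robot touches nothing.
It fails at once if the sample tube beside the rail is pushed more than 30 mm or knocked over (distance of tube from where it was at the start of the episode above 0.03 m or angle between tube's own z axis and vertical above 0.5 rad).
It also fails if it takes over 32 s, if anything falls off the work surface, if the arm or the gripper's body presses on something with over 40 N, if the wrist force passes 120 N, or if a joint passes its speed limit or range.

## Working session

There is one attempt and no reset: what is moved stays moved. The work goes in short steps, Python scripts to look and compute and a tool call to move; the robot and the scene stay as the last step left them, time stands still between calls to the robot, and variables do not carry over. Pictures are saved under pics/ and viewed, and the job is handed in when it is done.

Besides the shell and the picture viewer there is one more tool, called as a command line: name --argument value ..., lists and objects as JSON in quotes. carry_out: Moves the arm, as the interface text tells. Its arguments: {"type":"object","properties":{"plan":{"type":"array","items":{"type":"array"}}},"required":["plan"]}

```bash
mkdir -p pics; python3 - <<'E'
from workcell import arm
import cv2,numpy as np
for n in("side","top"):
    cv2.imwrite(f"pics/{n}0.png",arm.snapshot(n)); c=arm.calibration(n); print(n,c)
s=arm.read_state(); print(s, arm.pinch_z)
E
```

```text
side {'intrinsics': array([[451.47628895,   0.        , 323.7692318 ],
       [  0.        , 451.47628895, 245.6166622 ],
       [  0.        ,   0.        ,   1.        ]]), 'R': array([[-0.71521304, -0.69880154,  0.01211273],
       [-0.53253232,  0.53365111, -0.65698236],
       [ 0.45263632, -0.47633277, -0.75380863]]), 't': array([0.36158592, 0.30681258, 0.46366277])}
top {'intrinsics': array([[609.20699415,   0.        , 320.86049963],
       [  0.        , 609.20699415, 237.95461903],
       [  0.        ,   0.        ,   1.        ]]), 'R': array([[-0.01043985, -0.99937864, -0.03366521],
       [-0.99593806,  0.01340325, -0.08903786],
       [ 0.08943376,  0.03259892, -0.99545915]]), 't': array([0.02721973, 0.52142557, 0.70889837])}
{'t': 0.1, 'q': array([-1.17321145,  0.53707548, -0.00443061,  1.53879043,  0.0026    ,
        1.06729405, -0.07122783]), 'joint_vel': array([-0.00082039, -0.00169398,  0.00059199, -0.00168101,  0.00064828,
       -0.00185017, -0.00088764]), 'tau': array([ 2.92766475e-03, -5.84560025e+01,  1.05214700e+00, -2.59778917e+01,
        1.26355374e-02,  4.49995699e-03, -3.42108081e-05]), 'tool_pos': array([0.29052883, 0.58081466, 0.23050416]), 'tool_rot': array([-0.68763713,  0.68872809, -0.16257961,  0.16240896]), 'contact_force': array([-0.12508587, -0.29135051,  0.32880254]), 'moment': array([-0.00697937, -0.03245097,  0.05743388]), 'finger_gap': 0.08529169321283545} 0.0187
```

View pics/side0.png

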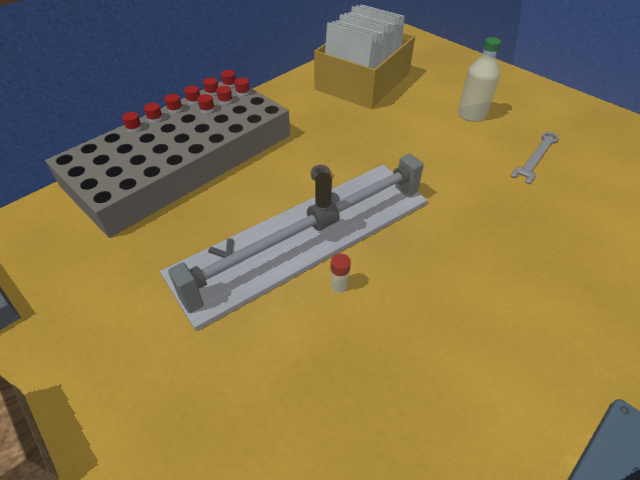

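View pics/top0.png

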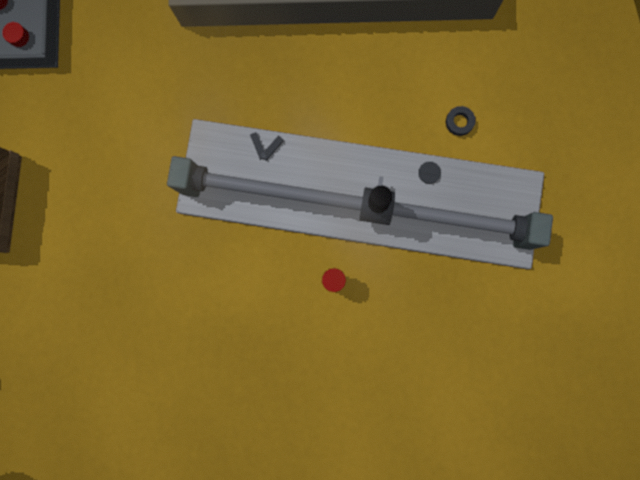

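The side view shows the knob top near (321,173), the V near (222,248) and the tube near (341,272). In the top view the knob is at (380,199), the V at (267,146), the disc at (430,173), the tube cap at (334,280), and a loose ring lies off the plate at (460,121). I'll enlarge these for exact pixels.

```bash
python3 - <<'E'
import cv2,numpy as np
a=cv2.imread("pics/side0.png");b=cv2.imread("pics/top0.png")
def crop(im,x,y,w,h,s):return cv2.resize(im[y:y+h,x:x+w],None,fx=s,fy=s,interpolation=cv2.INTER_CUBIC)
A=np.hstack([crop(a,290,155,80,100,5),crop(a,190,220,80,100,5)])
B=np.hstack([crop(b,340,165,80,80,5),crop(b,230,115,80,80,5)])
cv2.imwrite("pics/sc.png",A);cv2.imwrite("pics/tc.png",B)
E
```

```text
(no output)
```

View pics/sc.png

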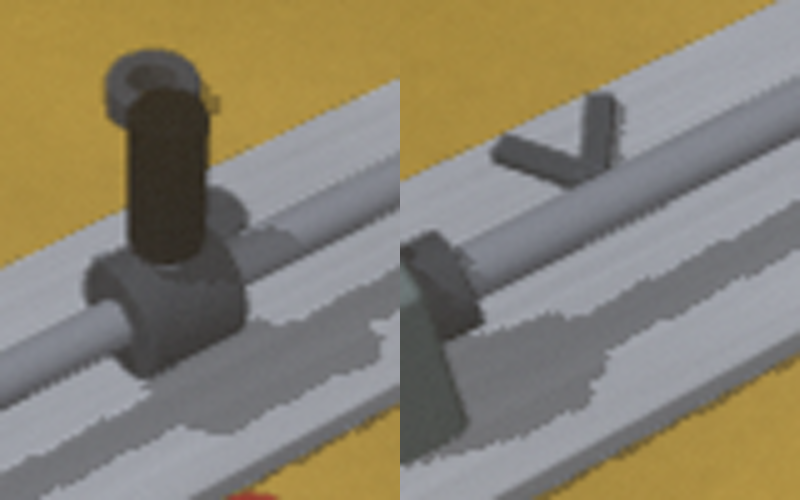

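View pics/tc.png

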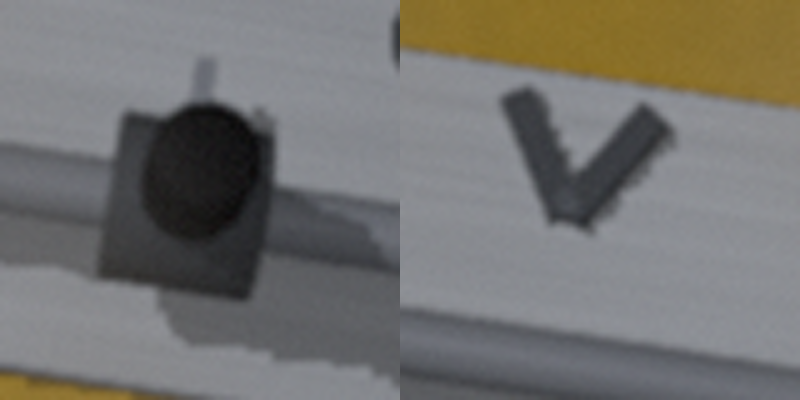

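```bash
cat > h.py <<'E'
from workcell import arm
import numpy as np,cv2
def cal(n):
    c=arm.calibration(n);return map(np.asarray,(c["intrinsics"],c["R"],c["t"]))
def tri(s,t):
    P=[]
    for n in("side","top"):
        K,R,T=cal(n);P.append(K@np.c_[R,T])
    X=cv2.triangulatePoints(P[0],P[1],np.array(s,float).reshape(2,1),np.array(t,float).reshape(2,1))[:,0];X=X[:3]/X[3]
    e=[np.round((p@np.r_[X,1])[:2]/(p@np.r_[X,1])[2]-q,1) for p,q in zip(P,(s,t))]
    return X,e
def atz(n,p,z):
    K,R,T=cal(n);C=-R.T@T;d=R.T@np.linalg.inv(K)@np.r_[p,1];return C+d*(z-C[2])/d[2]
def proj(n,X):
    K,R,T=cal(n);c=K@(R@np.asarray(X)+T);return c[:2]/c[2]
E
python3 - <<'E'
from h import *
np.set_printoptions(precision=4,suppress=True)
print("knobtop",*tri((324,175),(381.2,197)))
print("Vl",*tri((210,249.6),(254,134)));print("Vr",*tri((230.2,239.6),(281,138.6)));print("Vtip",*tri((226,257),(264.4,159.4)))
print("tube top",*tri((340.5,262),(334,280)))
cs=[atz("top",p,.012) for p in[(193,121),(543,173),(531,268),(178,213)]];print(np.array(cs))
kt=atz("top",(381.2,197),.13);V=[atz("top",p,.015) for p in[(254,134),(281,138.6),(264.4,159.4)]];print(kt,V)
print(atz("side",(324,175),.13),[atz("side",p,.015) for p in[(210,249.6),(230.2,239.6),(226,257)]])
d=(cs[0]-cs[1]+cs[3]-cs[2]);d=d/np.linalg.norm(d);print("dir",d,np.degrees(np.arctan2(-d[0],d[1])))
print(d@((V[0]+V[1])/2-kt),d@(V[2]-kt))
s=arm.read_state();from scipy.spatial.transform import Rotation as Ro
q=s["tool_rot"];print(Ro.from_quat(np.r_[q[1:],q[0]]).as_matrix())
E
```

```text
knobtop [ 0.5528 -0.0452  0.1335] [array([-0.6, -0.1]), array([0.3, 0.4])]
Vl [0.6536 0.103  0.0117] [array([-0.6, -0.1]), array([0.3, 0.3])]
Vr [0.6465 0.069  0.0138] [array([-0.7, -0.1]), array([0.4, 0.3])]
Vtip [0.6231 0.0917 0.0092] [array([1.6, 0.2]), array([-0.8, -0.8])]
tube top [0.47   0.0051 0.0554] [array([-0.7, -0.1]), array([0.3, 0.3])]
[[ 0.672   0.18    0.012 ]
 [ 0.5986 -0.2503  0.012 ]
 [ 0.4831 -0.2311  0.012 ]
 [ 0.5561  0.1977  0.012 ]]
[ 0.5537 -0.0451  0.13  ] [array([0.6531, 0.1029, 0.015 ]), array([0.6466, 0.0693, 0.015 ]), array([0.6208, 0.09  , 0.015 ])]
[ 0.5549 -0.0487  0.13  ] [array([0.6501, 0.1038, 0.015 ]), array([0.6445, 0.069 , 0.015 ]), array([0.6208, 0.0955, 0.015 ])]
dir [0.168  0.9858 0.    ] -9.671107309845414
0.1455341519211767 0.14450453596840723
[[ 0.8944 -0.0006  0.4473]
 [-0.4473 -0.0014  0.8944]
 [ 0.0001 -1.     -0.0016]]
```

The heights agree with the text: knob top at 0.133 (0.130 expected), V at about 0.012–0.014, tube top at 0.055. The knob lies −20 mm from the plate's centre line, as it should. The stop has to travel about +145 mm along the rail direction (0.168, 0.986). I'll grip with the jaws along the bar, so first I move above the knob, raising 3 cm and turning −17°.

carry_out --plan '[[[2,-2,-1.5],[0,0,0],0],[[5,-3,-4],[0,-1,0],0],[[8,-3,-7],[0,-2,0],0],[[11.5,-3,-10],[0,-3,0],0],[[15,-3,-13],[0,-4,0],0],[[18.5,-3,-16],[0,-5,0],0],[[22,-3,-19],[0,-6,0],0],[[25.5,-3,-22],[0,-7,0],0],[[29,-3,-25],[0,-8,0],0],[[32.5,-3,-28],[0,-10,0],0],[[36,-3,-31],[0,-11,0],0],[[39.5,-3,-34],[0,-13,0],0],[[43,-3,-37],[0,-14,0],0],[[46,-3,-39.5],[0,-15,0],0],[[49,-3,-42],[0,-16,0],0],[[51,-3,-43.8],[0,-17,0],0],[[51.5,-3,-44.25],[0,-17,0],0],[[51.5,-3,-44.25],[0,-17,0],0],[[51.5,-3,-44.25],[0,-17,0],0]]'

```text
t: 2.0
tool_pos: [0.5528, -0.0437, 0.2609]
tool_rot: [-0.704, 0.705, -0.059, 0.058]
contact_force: [-0.4, 0.2, 0.4]
finger_gap: 0.0857
```

```bash
python3 - <<'E'
from h import *
np.set_printoptions(precision=4,suppress=True)
from scipy.spatial.transform import Rotation as Ro
cv2.imwrite("pics/s1.png",arm.snapshot("side"))
s=arm.read_state();q=s["tool_rot"];R=Ro.from_quat(np.r_[q[1:],q[0]]).as_matrix();print(s["tool_pos"],s["joint_vel"]);print(R)
print("cm",100*R.T@(np.array([.5537,-.0458,.089])-s["tool_pos"]))
E
```

```text
[ 0.5528 -0.0433  0.261 ] [-0.0058 -0.0036  0.0002 -0.0013  0.0035  0.0009  0.0028]
[[ 0.9864 -0.0013  0.1641]
 [-0.1641 -0.0005  0.9864]
 [-0.0012 -1.     -0.0007]]
cm [ 0.1503 17.2009 -0.2154]
```

View pics/s1.png

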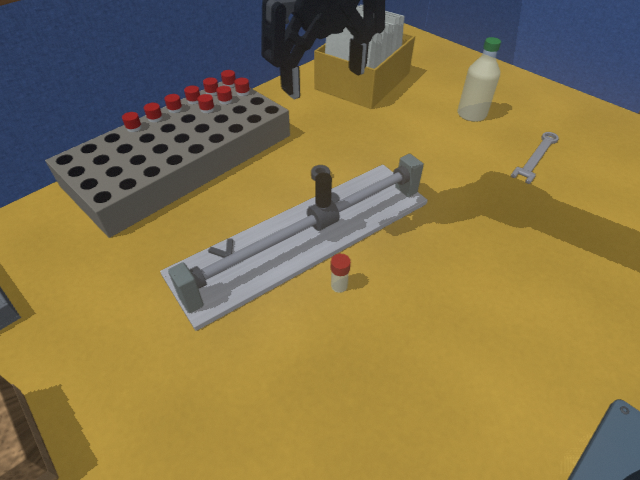

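The fingertips at (292,92) and (357,70) straddle the knob, which is at (323,190), and the rail is undisturbed. Next I descend 17.2 cm and close.

carry_out --plan '[[[0.1,3,-0.1],[0,0,0],0],[[0.15,6,-0.2],[0,0,0],0],[[0.15,9,-0.2],[0,0,0],0],[[0.15,11,-0.2],[0,0,0],0],[[0.15,13,-0.2],[0,0,0],0],[[0.15,14.5,-0.2],[0,0,0],0],[[0.15,16,-0.2],[0,0,0],0],[[0.15,17,-0.2],[0,0,0],0],[[0.15,17.2,-0.2],[0,0,0],0],[[0.15,17.2,-0.2],[0,0,0],0],[[0.15,17.2,-0.2],[0,0,0],0]]'

```text
t: 3.15
tool_pos: [0.5543, -0.0456, 0.0897]
tool_rot: [-0.705, 0.705, -0.058, 0.058]
contact_force: [0.4, -0.7, 1.3]
finger_gap: 0.0852
```

```bash
python3 - <<'E'
from h import *
np.set_printoptions(precision=4,suppress=True)
a=arm.snapshot("side");b=arm.snapshot("top")
cv2.imwrite("pics/g2.png",np.hstack([cv2.resize(a[100:300,230:430],(400,400)),cv2.resize(b[100:300,280:480],(400,400))]))
s=arm.read_state();print(s["tool_pos"],s["contact_force"])
E
```

```text
[ 0.5543 -0.0457  0.0897] [-0.3784  0.5506 -0.8985]
```

View pics/g2.png

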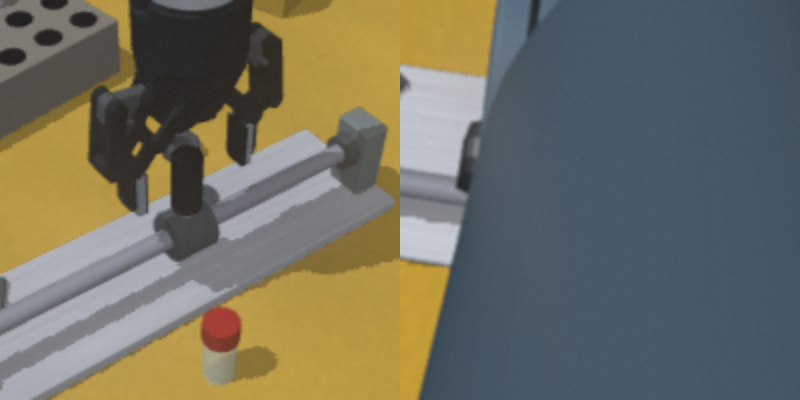

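The knob, at crop (187,180), sits between the pads at (140,190) and (245,140). The tube is untouched. I'll close now.

carry_out --plan '[[[0,0,0],[0,0,0],0.4],[[0,0,0],[0,0,0],0.6],[[0,0,0],[0,0,0],0.75],[[0,0,0],[0,0,0],0.8],[[0,0,0],[0,0,0],0.8],[[0,0,0],[0,0,0],0.8],[[0,0,0],[0,0,0],0.8],[[0,0,0],[0,0,0],0.8]]'

```text
t: 4.05
tool_pos: [0.5543, -0.0456, 0.0899]
tool_rot: [-0.705, 0.705, -0.058, 0.058]
contact_force: [-0.9, -0.4, 4.2]
finger_gap: 0.0226
```

```bash
python3 - <<'E'
from h import *
np.set_printoptions(precision=4,suppress=True)
from scipy.spatial.transform import Rotation as Ro
s=arm.read_state();q=s["tool_rot"];R=Ro.from_quat(np.r_[q[1:],q[0]]).as_matrix();print(s["tool_pos"],s["contact_force"],s["finger_gap"]);print(R)
d=np.array([.168,.9858,0]);print("cm",100*R.T@d*.145)
a=arm.snapshot("side")
cv2.imwrite("pics/g3.png",cv2.resize(a[100:300,180:430],(750,600)))
E
```

```text
[ 0.5543 -0.0456  0.0899] [-0.8637 -0.4401  4.21  ] 0.022591724483899723
[[ 0.9864  0.      0.1641]
 [-0.1641 -0.0004  0.9864]
 [ 0.0001 -1.     -0.0004]]
cm [ 0.0568 -0.0051 14.5001]
```

View pics/g3.png

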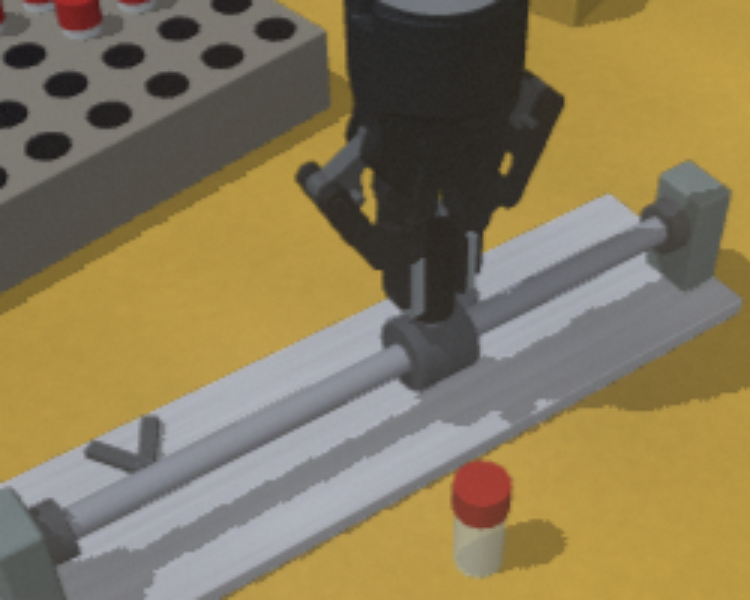

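The knob is held (gap 22.6 mm). I slide the first half and check the side force.

carry_out --plan '[[[0,0,0.3],[0,0,0],0.85],[[0,0,1],[0,0,0],0.85],[[0,0,2],[0,0,0],0.85],[[0,0,3],[0,0,0],0.85],[[0,0,4],[0,0,0],0.85],[[0,0,5],[0,0,0],0.85],[[0,0,6],[0,0,0],0.85],[[0,0,7],[0,0,0],0.85],[[0,0,7],[0,0,0],0.85]]'

```text
t: 5.0
tool_pos: [0.5668, 0.0264, 0.09]
tool_rot: [0.705, -0.704, 0.057, -0.058]
contact_force: [3.6, 2.8, 0.2]
finger_gap: 0.0229
```

carry_out --plan '[[[0,0,1],[0,0,0],0.85],[[0,0,2],[0,0,0],0.85],[[0,0,3],[0,0,0],0.85],[[0,0,4],[0,0,0],0.85],[[0,0,5],[0,0,0],0.85],[[0,0,6],[0,0,0],0.85],[[0,0,6.8],[0,0,0],0.85],[[0,0,7.2],[0,0,0],0.85],[[0,0,7.2],[0,0,0],0.85],[[0,0,7.2],[0,0,0],0.85],[[0,0,7.2],[0,0,0],0.85]]'

```text
t: 6.1
tool_pos: [0.5794, 0.0992, 0.09]
tool_rot: [0.706, -0.704, 0.056, -0.058]
contact_force: [6.2, 0.1, -3.8]
finger_gap: 0.0228
```

```bash
python3 - <<'E'
from h import *
np.set_printoptions(precision=4,suppress=True)
s=arm.read_state();print(s["tool_pos"],s["contact_force"],s["finger_gap"])
p=np.array([.5543,-.0456,.0899]);print((s["tool_pos"]-p)@[.168,.9858,0],(s["tool_pos"]-p)@[.9858,-.168,0])
a=arm.snapshot("side")
cv2.imwrite("pics/g4.png",cv2.resize(a[120:320,130:380],(750,600)))
E
```

```text
[0.5794 0.0992 0.09  ] [ 6.1936  0.1266 -3.7604] 0.02281295512793913
0.14701234607043354 0.000449581439124478
```

View pics/g4.png

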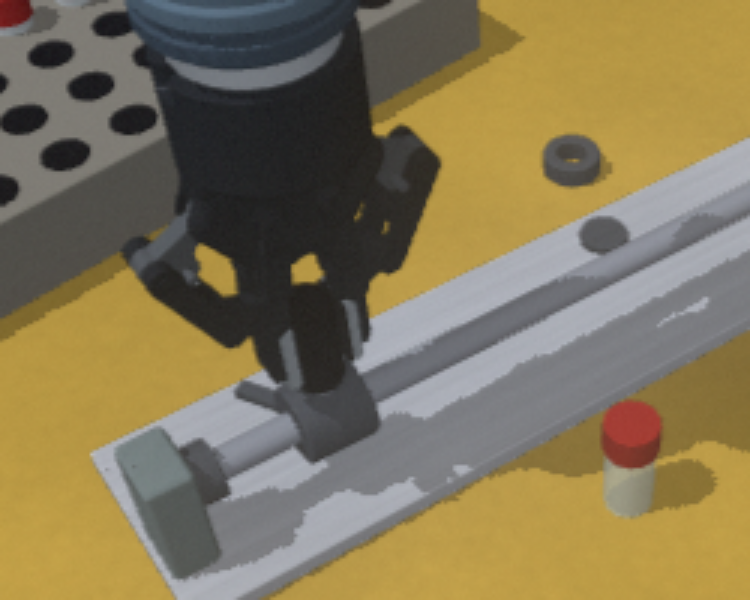

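The stop has travelled 147 mm; the collar is at crop (338,410), beside the V at (262,395), and the tube is untouched. I release and lift.

carry_out --plan '[[[0,0,0],[0,0,0],0.6],[[0,0,0],[0,0,0],0.4],[[0,0,0],[0,0,0],0.2],[[0,0,0],[0,0,0],0.2],[[0,0,0],[0,0,0],0.2],[[0,-2,0],[0,0,0],0.2],[[0,-5,0],[0,0,0],0.2],[[0,-9,0],[0,0,0],0.2],[[0,-13,0],[0,0,0],0.2],[[0,-17,0],[0,0,0],0.2],[[-2,-17,3],[0,0,0],0.2],[[-5,-17,7],[0,0,0],0.2],[[-8,-17,11],[0,0,0],0.2],[[-10,-17,15],[0,0,0],0.2],[[-13,-17,19],[0,0,0],0.2],[[-13,-17,23],[0,0,0],0.2],[[-13,-17,27],[0,0,0],0.2],[[-13,-17,31],[0,0,0],0.2],[[-13,-17,31],[0,0,0],0.2]]'

```text
t: 8.05
tool_pos: [0.4981, 0.432, 0.2598]
tool_rot: [0.707, -0.703, 0.054, -0.055]
contact_force: [-1.4, 1.3, -0.2]
finger_gap: 0.0686
```

```bash
python3 - <<'E'
from h import *
a=arm.snapshot("side");b=arm.snapshot("top");cv2.imwrite("pics/s5.png",a);cv2.imwrite("pics/t5.png",b)
cv2.imwrite("pics/c5.png",np.hstack([cv2.resize(a[180:280,190:270],None,fx=5,fy=5,interpolation=2),cv2.resize(b[110:210,230:310],None,fx=5,fy=5,interpolation=2)]))
print(arm.read_state()["tool_pos"])
E
```

```text
[0.49977926 0.42600296 0.26000406]
```

View pics/t5.png

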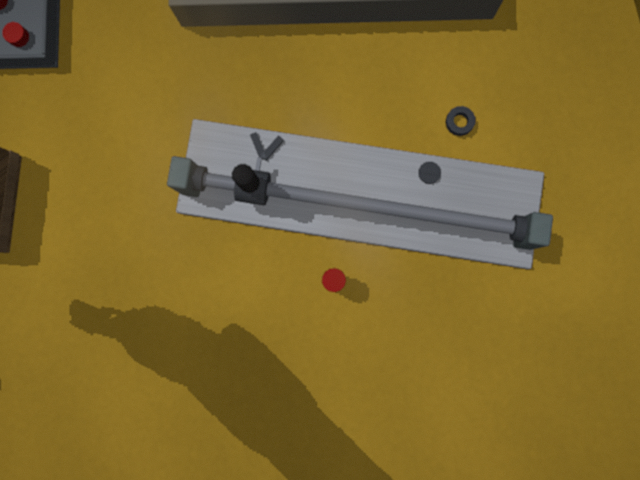

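View pics/c5.png

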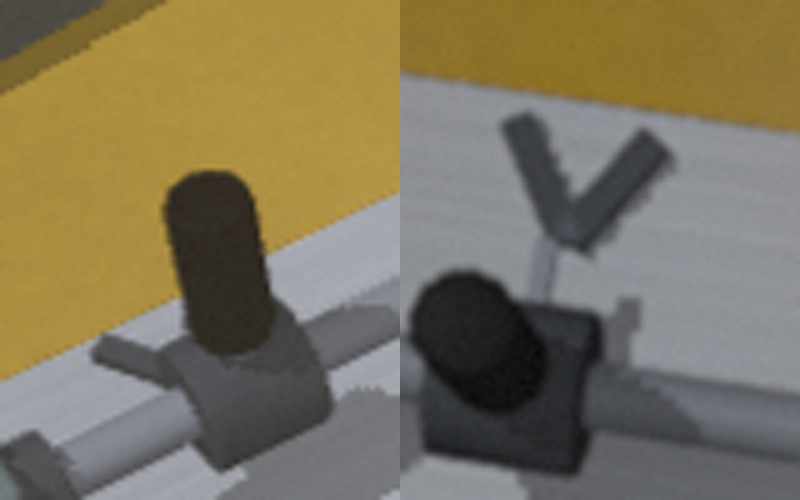

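The stop stands free. The top of its knob is at about (242.5,174) in the top view and (231.5,218) in the side view. The collar's pointer ends near (259.5,158), against the V's point at (264.5,159). The tube is still at (334,280). I'll measure the remaining offset.

```bash
python3 - <<'E'
from h import *
np.set_printoptions(precision=4,suppress=True)
d=np.array([.168,.9858,0])
k,e=tri((231.7,218),(242.4,174));print(k,e)
k2=atz("top",(242.4,174),.13)
# collar top-face corners in the top view at silhouettes: right edge/left edge mid at axis height
V=[atz("top",p,.016) for p in[(254,134),(281,138.6),(264.4,159.4)]]
for n,v in(("arms",(V[0]+V[1])/2),("tip",V[2])):print(n,(k-v)@d,(k2-v)@d)
for z in(.02,.03,.04,.055):print(z,(atz("top",(259.4,158),z)-V[2])@d)
# predicted pixels of stop at TCP 0.5794+d*off
for o in(-.147,-.006,-.003,0,.003):
  b=np.array([.5794,.0992,0])+d*o
  print(o,proj("top",b+[0,0,.13]),proj("side",b+[0,0,.13]),proj("top",b+[0,0,.079]))
E
```

```text
[0.5794 0.0979 0.1312] [array([-1. , -0.2]), array([0.5, 0.5])]
arms -8.863579743345475e-05 0.0007293905980329325
tip 0.0009397627537824568 0.001757789149248844
0.02 0.0057330051782716355
0.03 0.004030040154848683
0.04 0.002327075131425749
0.055 -0.00022737240370867984
-0.147 [381.7576 196.0087] [322.6189 176.0503] [378.742  203.2258]
-0.006 [247.4565 175.5779] [234.1756 217.1004] [254.4235 184.2391]
-0.003 [244.6297 175.1479] [232.1105 218.0588] [251.8047 183.8391]
0 [241.804 174.718] [230.0371 219.0212] [249.1869 183.4393]
0.003 [238.9797 174.2883] [227.9552 219.9875] [246.5702 183.0397]
```

The stop is within about 0–2 mm of level with the V (12 mm allowed), so I'm handing in.

```bash
python3 - <<'E'
from h import *
s=arm.read_state();print(abs(s["joint_vel"]).max(),s["contact_force"],s["t"])
print(arm.close_job())
E
```

```text
0.03259083514589666 [ 0.68916381 -1.24785107  0.27615111] 8.15
the job is handed in; nothing more can be done
None
```

I gripped the black knob with the jaws along the bar, slid the stop about 147 mm to the V mark, released it and moved the arm clear. The job was handed in at about 8.2 s of the 32 s allowed, and no verdict was reported.

**Position:** in the last pictures, the knob measured 0 to 2 mm along the bar from the V, against the 12 mm allowed. The collar's pointer looked about 5 mm off the V's point in the top view. That shrinks to 0 mm if the pointer sits at the height of the bar's axis, a height I did not measure.

**Tube:** in the last top view it was at the same pixels as at the start, and upright.

**Force and contact:** readings were about 7 N or less, taken only between moves. At hand-in the arm was well clear, with 1.5 N or less of residual reading, and still settling slightly at up to 0.03 rad/s.

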